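Torque-check the screw of a mosaic press

TASK

Two mosaic trivets are drying in screw presses on the craft table. Check that the clamp screw on the round trivet is tight: twist that press's sprung handle clockwise until its pointer has wound from zero to the long 25-degree mark on the dial plate, hold it there for two seconds, then let it come back to zero and let go. The screw itself, with its dial plate, must not turn, and leave the handle of the press with the square trivet alone.

Things in the scene. Friction and masses are not known exactly. Their poses are not given: they have to be found in the camera images.
- round_handle_grip (a point): Middle of the handle of the press holding the ROUND trivet (130 mm across), on the vertical screw axis, 110 mm above the table. The handle is an upright black plastic bar 56 mm long (x axis), 14 thick (y), 32 high (z), with a steel pointer at its +x end; axes turn with it. Under it: neck 18 mm across, then 12 mm below the bar the dial plate, 84 mm across, top 82 mm above the table.
- round_handle (a joint): Angle in rad of that handle against its screw: 0 at rest (pointer at the short tick), growing clockwise seen from above; 0.436 (25 degrees) at the long mark. A spring of 0.5 N m per rad resists, both ways, and brings the handle back to 0 when let go: about 0.22 N m at the mark.
- round_screw (a joint): Angle in rad of the clamp screw with its aluminium dial plate, under that handle; 0 at the start, growing clockwise seen from above. Friction holds it up to about 0.45 N m (handle wound about 50 degrees); beyond that it turns. The press's wooden base, 150 mm square, is fixed to the table; its bridge (top 68 mm up, nuts to 74) runs along the resting handle's y axis.
- square_handle (a joint): Angle in rad of the like handle, against its screw, on the otherwise equal press with the SQUARE trivet (126 mm); 0 at rest. Not to be twisted.

How it is judged:
On the way:
1. the handle of the round trivet's press is held wound clockwise by 25 degrees, within 10, for 1.5 s, its screw standing still (value of joint round_handle between 0.262 and 0.611 rad and value of joint round_screw between -0.17 and 0.17 rad), for 1.5 s.
At the end, for the whole second after the job is handed in: The round trivet press's handle is released and back at zero (within 7 degrees), its screw is where it was (within 10 degrees), and the other press's handle is at zero (within 7 degrees) (value of joint round_handle between -0.12 and 0.12 rad and value of joint round_screw between -0.17 and 0.17 rad and value of joint square_handle between -0.12 and 0.12 rad); the robot touches nothing.
It fails at once if the clamp screw of the round trivet's press turned by more than 10 degrees (value of joint round_screw above 0.17 rad or value of joint round_screw below -0.17 rad).
It fails at once if the handle of the press with the square trivet twisted by more than 10 degrees (value of joint square_handle above 0.17 rad or value of joint square_handle below -0.17 rad).
It also fails if it takes over 40 s, if anything falls off the work surface, if the arm or the gripper's body presses on something with over 40 N, if the wrist force passes 120 N, or if a joint passes its speed limit or range.

ROBOT

A 7-joint arm with a two-finger parallel gripper is mounted at the origin on the work surface. World frame = base frame: x ahead of the robot, y to its left, z up, the work surface at z = 0. Lengths are in m, angles in rad, forces in N, time in s.
With the tool pointing down it reaches from about 0.4 to 0.85 m from the base axis. Payload 10.4 kg.
Tool frame: the origin (TCP) lies midway between the tips of the shut fingers; the grasp point (between the pads) lies 19 mm behind it; z points along the fingers, y is the line along which they close (so a half turn about z gives the same grasp; the last joint's range is limited). The gripper opens to 87 mm and grips with 3 to 60 N. Pads are 19 mm wide; open, the fingers measure 117 mm over their backs; the gripper's body (75 mm by 190 mm) begins 51 mm behind the grasp point.
Start: joints at [1.127, 0.332, -0.065, 1.46, 0.022, 1.35, -0.088], TCP at [0.255, -0.57, 0.223] pointing down, gripper open.
Joint ranges: [-2.6, 2.6], [-0.5, 2.12], [-1.47, 1.34], [0.16, 2.42], [-1.27, 4.41], [0.06, 2.06], [-2.6, 2.6]. Speed limits (rad/s): [2.22, 2.22, 2.79, 2.79, 3.14, 3.14, 3.14].

INTERFACE

Orientations are given as a unit quaternion [w, x, y, z].
In Python, from cell import sense, grab_frame, workorder gives the robot as it stands. The module is installed in compiled form; this text tells all that it offers.
- The arm moves only by the shell command python3 -m crank 'ROWS' [FORCE]. ROWS is JSON, a list of rows, each a list of 5 numbers: the shift along the tool's x, y, z in cm, then the turn about the tool's z in degrees, then the closure, from -1 (fully open) to 1 (shut), so that 0 is half open. A call has 1 to 12 rows; each row is the pose to reach, as a shift and turn from the pose commanded when the call began, along the tool's axes at that moment; what a row does not reach only later rows make up. A row lasts 1/10 s, in which the tool goes at most 50 mm and 8.59 degrees, less where a joint would pass 70% of its speed; a pose out of reach is approached as far as the arm can. A call with a gripper value outside its range is refused whole. The fingers move at their own pace and stop on an object; FORCE is the grip in N (left out, the last holds). Time passes only in rows, so rows that repeat a pose let the fingers close. It gives the time, the measured TCP pose, the force, the opening and the grip force at its end, in the units of the state.
- sense(): the state, without advancing time (a new reading comes with each control period).
- grab_frame(name): name is "scene" or "top" or "wrist"; returns a dict with "color" (420x560x3 uint8, red, green, blue), "range_z" (420x560 float32, m along the optical axis (not along the pixel's ray), 0 where there is no reading), "fx", "fy", "cx", "cy" (pixels), "R" (3x3) and "t" (3): a world point X has camera coordinates R X + t. Camera axes: x right, y down, z forward; pixel columns grow to the right and rows downward; lengths in m; the calibration is good to about 2 mm. A picture is of the moment at which its call begins.
- workorder.sign_off(): hands the job in; it is judged then, once.
The state is a dict: "clock": time; "joints": joint angles; "joint_vel": joint speeds; "joint_efforts": joint torques, N m; "position": TCP position; "eef_rot": TCP orientation; "wrist_force": force on the tool from outside, world axes, zero at the start; "ft_torque": the same for the moment, N m; "gripper_width": finger opening in m; "grasp_force": force on a finger pad.
Only numpy, scipy, OpenCV 4.12 (cv2) and the standard library are available. Lean on these libraries where they do the work, as an engineer would, in place of code of your own. Each camera call takes 0.05 s, during which the arm holds its last target. There are 200 camera calls.

## Working session

There is one attempt and no reset: what is moved stays moved. The work goes in short steps, Python scripts to look and compute and a shell command to move; the robot and the scene stay as the last step left them, time stands still between calls to the robot, and variables do not carry over. Pictures are saved under pics/ and viewed, at most 10 in all, crops included, and the job is handed in when it is done.

```bash
mkdir -p pics; python3 - <<'E'
from cell import sense, grab_frame
import cv2, numpy as np
for n in("top","scene"):
    f=grab_frame(n); cv2.imwrite(f"pics/{n}0.png",f["color"][:,:,::-1]); np.savez(f"{n}0.npz",**f)
    print(n,f["fx"],f["cx"],f["cy"],np.round(f["R"],3).tolist(),np.round(f["t"],3))
s=sense(); print(s["clock"],s["position"],s["eef_rot"],s["gripper_width"])
E
```

```text
top 516.0648570714264 286.115738145658 204.20707089267603 [[0.006, -0.999, 0.038], [-0.981, -0.014, -0.194], [0.195, -0.036, -0.98]] [-0.026  0.567  0.984]
scene 387.8642828511889 283.5158639597772 203.54503612566546 [[-0.258, 0.966, 0.006], [0.78, 0.212, -0.589], [-0.57, -0.148, -0.808]] [ 0.159 -0.366  1.199]
0.1 [ 0.2551216  -0.57017665  0.22185525] [-6.12510204e-04  9.77952263e-01  2.08827593e-01 -1.80314246e-04] 0.08719467515203667
```

View pics/top0.png

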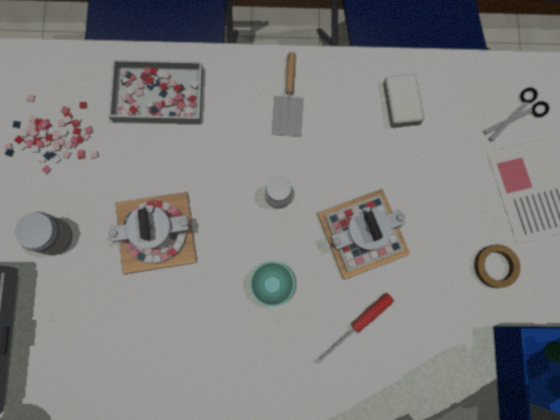

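View pics/scene0.png

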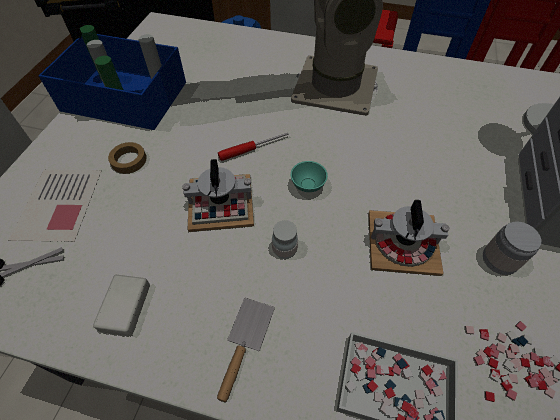

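The top view shows the round trivet's press at about (150, 228), left (+y side), and the square one at (368, 228). Both bars are black and roughly upright in the image. Next I measure the round handle.

```bash
cat > h.py <<'E'
import numpy as np, cv2
def ray(f,u,v,z):
    R,t=f["R"],f["t"]; C=-R.T@t
    d=R.T@np.array([(u-f["cx"])/f["fx"],(v-f["cy"])/f["fy"],1.]); return C+d*(z-C[2])/d[2]
def cloud(f):
    v,u=np.mgrid[:420,:560]; Z=f["range_z"]
    P=np.stack([(u-f["cx"])/f["fx"]*Z,(v-f["cy"])/f["fy"]*Z,Z],-1)
    return (P-f["t"])@f["R"]
E
python3 - <<'E'
from h import *
for n,(u0,u1,v0,v1) in dict(top=(105,200,185,275),scene=(365,450,195,275)).items():
    f=dict(np.load(n+"0.npz")); P=cloud(f); c=f["color"]
    roi=np.zeros((420,560),bool); roi[v0:v1,u0:u1]=1
    m=roi&(P[...,2]>.115)&(P[...,2]<.135)&(f["range_z"]>0)
    q=P[m]; print(n,"top bar pts",m.sum(),q.mean(0).round(4),"z",np.percentile(q[:,2],[10,50,90]).round(4))
    r=cv2.minAreaRect((q[:,:2]*1000).astype(np.float32)); print(r)
    d=m.copy(); w=np.linalg.svd(q[:,:2]-q[:,:2].mean(0),full_matrices=False)[2][0]; print("axis deg",np.degrees(np.arctan2(w[1],w[0])))
    m2=roi&(abs(P[...,2]-.082)<.006)&(c.min(-1)>60); (x,y),rr=cv2.minEnclosingCircle((P[m2][:,:2]*1000).astype(np.float32)); print("plate",x,y,rr,m2.sum())
    dk=roi&(c.max(-1)<60); print("dark",dk.sum())
    cv2.imwrite(f"pics/{n}1.png",cv2.resize(c[v0:v1,u0:u1,::-1],None,fx=6,fy=6,interpolation=cv2.INTER_CUBIC))
E
```

```text
top top bar pts 253 [0.5139 0.2461 0.1248] z [0.1219 0.1252 0.1275]
((514.3969116210938, 246.8623504638672), (56.3665657043457, 14.27900218963623), 9.841607093811035)
axis deg -170.56493246741846
plate 509.9355163574219 245.98565673828125 74.39730834960938 1174
dark 301
scene top bar pts 218 [0.5184 0.2476 0.125 ] z [0.118  0.1264 0.1281]
((515.6309204101562, 248.31324768066406), (55.442840576171875, 14.120667457580566), 8.378132820129395)
axis deg 10.428549778683374
plate 513.719970703125 247.41238403320312 74.99571228027344 781
dark 1775
```

View pics/top1.png

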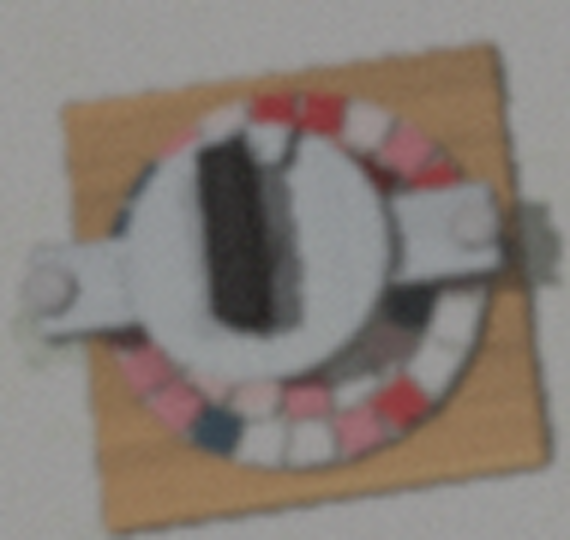

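The crop shows the round trivet with its tiles in a ring. The bar runs from crop pixel (222,145) to (245,325), the steel pointer is near (268,140) and the tick near (298,140). The bar measures 56 x 14 mm with its top at about 0.126 m, which matches the spec. Its centre is near (0.515, 0.2475) and its long axis is at about 9.5°. I'll approach with a half turn (−165°) so the last joint stays well inside its range, going by way of (0.5, −0.2).

```bash
python3 -m crank '[[4,-2.5,0,-8,-1],[8,-5,0,-16,-1],[12,-7.5,0,-24,-1],[16,-10,0,-32,-1],[20,-12.5,0,-40,-1],[24,-15,0,-48,-1],[28,-18,0,-56,-1],[32,-21,0,-64,-1],[37,-24,0,-72,-1],[37,-24,0,-80,-1],[37,-24,0,-85,-1],[37,-24,0,-85,-1]]' 50
python3 - <<'E'
from cell import sense
import numpy as np
from scipy.spatial.transform import Rotation as Ro
s=sense(); w=s["eef_rot"]; R=Ro.from_quat([w[1],w[2],w[3],w[0]]).as_matrix()
print(s["position"],np.round(s["joints"],2),np.degrees(np.arctan2(R[1,0],R[0,0])),R[:,2])
d=np.array([.515,.2475,.19])-s["position"]; print(R.T@d*100)
E
```

```text
clock: 1.3
position: [0.495, -0.1998, 0.2222]
eef_rot: [-0.0, 0.579, 0.815, -0.0]
wrist_force: [-1.0, -1.2, -0.1]
gripper_width: 0.087
grasp_force: 0.0
[ 0.49497643 -0.19982051  0.22218483] [ 0.75  0.17 -0.5   1.68  0.08  1.31  0.57] 109.23880924183818 [-6.52125708e-04  2.74965647e-04 -9.99999750e-01]
[41.57259706 16.63172039  3.22947589]
```

```bash
python3 -m crank '[[4,1.6,0,-8,-1],[8,3.2,0,-16,-1],[12,4.8,0,-24,-1],[16,6.4,0,-32,-1],[20,8,0,-40,-1],[24,9.6,0,-48,-1],[28,11.2,0,-56,-1],[32,12.8,0,-64,-1],[36,14.4,0,-72,-1],[40,16,0,-80,-1],[41.6,16.6,1,-80,-1],[41.6,16.6,1,-80,-1]]' 50
cat > st.py <<'E'
from cell import sense, grab_frame
import numpy as np
from scipy.spatial.transform import Rotation as Ro
def st():
    s=sense(); w=s["eef_rot"]; R=Ro.from_quat([w[1],w[2],w[3],w[0]]).as_matrix()
    print(s["clock"],s["position"].round(4) if hasattr(s["position"],"round") else s["position"],np.round(s["joints"],2),"xang",np.degrees(np.arctan2(R[1,0],R[0,0])),"F",np.round(s["wrist_force"],1),"M",np.round(s["ft_torque"],2),s["gripper_width"],s["grasp_force"])
    return s,R
E
python3 - <<'E'
from st import *; from h import *
s,R=st()
f=grab_frame("wrist"); cv2.imwrite("pics/wrist1.png",f["color"][:,:,::-1]); P=cloud(f); np.savez("wrist1.npz",**f)
m=(f["range_z"]>0)&(P[...,2]>.115)&(P[...,2]<.135)&(np.hypot(P[...,0]-.515,P[...,1]-.2475)<.04)&(f["color"].max(-1)<80)
q=P[m]; print(m.sum(),q.mean(0)); r=cv2.minAreaRect((q[:,:2]*1000).astype(np.float32)); print(r)
w=np.linalg.svd(q[:,:2]-q[:,:2].mean(0),full_matrices=False)[2][0]; print(np.degrees(np.arctan2(w[1],w[0])))
E
```

```text
clock: 2.5
position: [0.5143, 0.2495, 0.2111]
eef_rot: [-0.001, -0.08, 0.997, 0.0]
wrist_force: [-0.1, -0.4, -0.2]
gripper_width: 0.0871
grasp_force: 0.0
2.5 [0.5143 0.2495 0.2111] [ 0.21  0.35 -0.92  1.58  0.28  1.35  0.99] xang -170.83462678820294 F [-0.1 -0.4 -0.2] M [ 0.07 -0.1  -0.01] 0.08709655477008038 0.0
1185 [0.51226357 0.24804316 0.12499379]
((514.1438598632812, 248.15557861328125), (54.56296157836914, 13.48231315612793), 9.370123863220215)
9.672496984451756
```

View pics/wrist1.png

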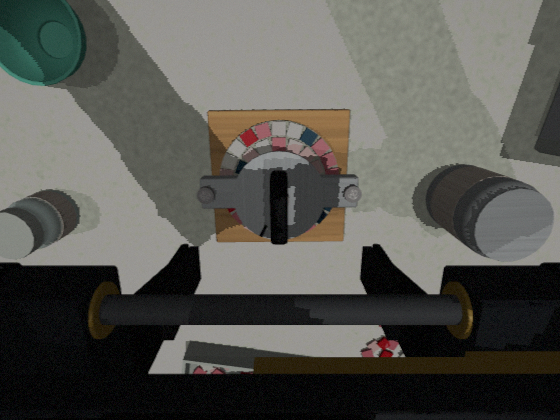

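The wrist view shows the black bar upright at (279, 207), midway between the open fingers at x = 190 and 370. The jars stand clear at (500, 220) and (40, 220). The three views put the centre at about (0.5145, 0.248) at 9.5°, so I descend with the fingers open.

```bash
python3 -m crank '[[0,-0.15,2,0,-1],[0,-0.15,4,0,-1],[0,-0.15,6,0,-1],[0,-0.15,8,0,-1],[0,-0.15,9.5,0,-1],[0,-0.15,10.5,0,-1],[0,-0.15,11.2,0,-1],[0,-0.15,11.6,0,-1],[0,-0.15,11.6,0,-1]]' 50; python3 -c "from st import *;st()"
```

```text
clock: 3.45
position: [0.516, 0.2456, 0.0965]
eef_rot: [0.0, -0.079, 0.997, -0.0]
wrist_force: [-0.6, 0.3, 0.0]
gripper_width: 0.0871
grasp_force: 0.0
3.45 [0.516  0.2456 0.0965] [ 0.17  0.46 -0.86  1.72  0.38  1.14  0.93] xang -170.90887353134895 F [-0.6  0.3  0. ] M [ 0.16 -0.13  0.01] 0.08708731377158822 0.0
```

```bash
python3 -m crank '[[0.05,0.2,0,0,0.3],[0.05,0.2,0,0,0.5],[0.05,0.2,0,0,0.6],[0.05,0.2,0,0,0.6]]' 10; python3 -c "from st import *;st()"
```

```text
clock: 3.85
position: [0.5152, 0.2476, 0.0967]
eef_rot: [0.0, -0.079, 0.997, -0.0]
wrist_force: [-0.3, -0.1, -0.2]
gripper_width: 0.0627
grasp_force: 0.0
3.85 [0.5152 0.2476 0.0967] [ 0.17  0.46 -0.87  1.72  0.38  1.14  0.93] xang -170.8880116607565 F [-0.3 -0.1 -0.2] M [ 0.11 -0.15 -0.01] 0.06265176915508784 0.0
```

```bash
python3 -m crank '[[0,0,0,0,1],[0,0,0,0,1],[0,0,0,0,1],[0,0,0,0,1],[0,0,0,0,1],[0,0,0,0,1],[0,0,0,0,1],[0,0,0,0,1],[0,0,0,0,1],[0,0,0,0,1]]' 10; python3 -c "from st import *;st()"
```

```text
clock: 4.85
position: [0.515, 0.2482, 0.0966]
eef_rot: [0.0, -0.08, 0.997, 0.0]
wrist_force: [0.7, 5.7, -2.5]
gripper_width: 0.014
grasp_force: 10.0
4.85 [0.515  0.2482 0.0966] [ 0.17  0.46 -0.87  1.72  0.38  1.14  0.93] xang -170.86087826523044 F [ 0.7  5.7 -2.5] M [ 1.27 -0.31 -0.02] 0.014049017534574363 9.999717370374128
```

Gripped at 14.0 mm with little side load. I raise the grip force and wind halfway as a check.

```bash
python3 -m crank '[[0,0.05,0,0,1],[0,0.05,0,0,1],[0,0.05,0,0,1],[0,0.05,0,3,1],[0,0.05,0,6,1],[0,0.05,0,9,1],[0,0.05,0,12,1],[0,0.05,0,12,1]]' 50; python3 -c "from st import *;st()"
```

```text
clock: 5.65
position: [0.515, 0.2483, 0.0966]
eef_rot: [0.0, 0.025, 1.0, 0.0]
wrist_force: [1.1, 5.2, -2.0]
gripper_width: 0.0137
grasp_force: 50.0
5.65 [0.515  0.2483 0.0966] [ 0.14  0.45 -0.83  1.72  0.36  1.13  0.73] xang 177.08017906279855 F [ 1.1  5.2 -2. ] M [ 1.21 -0.29  0.11] 0.01365642379601654 49.999778559431434
```

The moment is 0.11 N m at 12°, as the spring predicts, so only the handle is turning. I wind on to 25° and hold.

```bash
python3 -m crank '[[0,0.05,0,3,1],[0,0.05,0,6,1],[0,0.05,0,9,1],[0,0.05,0,12,1],[0,0.05,0,13,1],[0,0.05,0,13,1],[0,0.05,0,13,1],[0,0.05,0,13,1]]' 50; python3 - <<'E'
from st import *; import cv2
st()
f=grab_frame("top"); a=cv2.resize(f["color"][185:275,105:200,::-1],None,fx=6,fy=6,interpolation=cv2.INTER_CUBIC)
f=grab_frame("wrist"); b=f["color"][90:260,180:380,::-1]; cv2.imwrite("pics/hold.png",cv2.resize(b,None,fx=3,fy=3,interpolation=cv2.INTER_CUBIC))
E
```

```text
clock: 6.45
position: [0.515, 0.2484, 0.0965]
eef_rot: [-0.0, 0.138, 0.99, -0.0]
wrist_force: [-0.5, 2.9, -0.4]
gripper_width: 0.0136
grasp_force: 50.0
6.45 [0.515  0.2484 0.0965] [ 0.11  0.43 -0.78  1.72  0.33  1.13  0.52] xang 164.16684217981324 F [-0.5  2.9 -0.4] M [ 0.66 -0.06  0.22] 0.013597349163079165 49.999761348590255
```

View pics/hold.png

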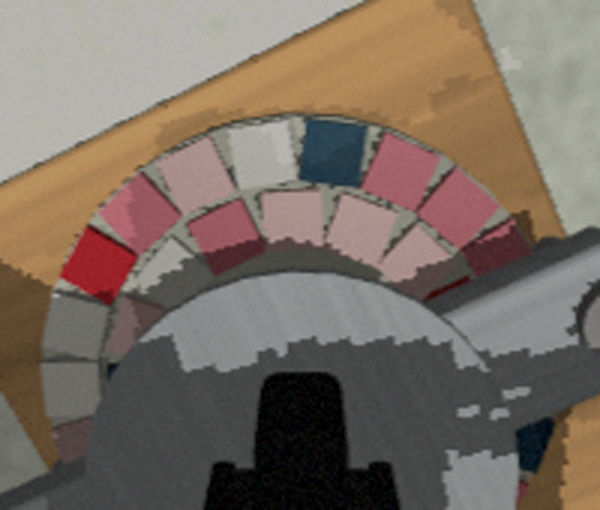

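The view shows the bar at crop pixel (300, 430) square between the fingers, with the bridge and base turned about 25° relative to it. The moment is 0.22 N m, as it should be at the mark. I hold for just over 2 s.

```bash
python3 -m crank '[[0,0,0,0,1],[0,0,0,0,1],[0,0,0,0,1],[0,0,0,0,1],[0,0,0,0,1],[0,0,0,0,1],[0,0,0,0,1],[0,0,0,0,1],[0,0,0,0,1],[0,0,0,0,1],[0,0,0,0,1],[0,0,0,0,1]]' 50 >/dev/null; python3 -m crank '[[0,0,0,0,1],[0,0,0,0,1],[0,0,0,0,1],[0,0,0,0,1],[0,0,0,0,1],[0,0,0,0,1],[0,0,0,0,1],[0,0,0,0,1],[0,0,0,0,1],[0,0,0,0,1]]' 50 >/dev/null; python3 -c "from st import *;st()"
```

```text
8.75 [0.5151 0.2485 0.0965] [ 0.11  0.43 -0.78  1.72  0.33  1.13  0.52] xang 164.10993116601256 F [-0.5  0.4  2.1] M [0.04 0.11 0.25] 0.013637721701672077 50.00051745213568
```

```bash
python3 -m crank '[[0,0,0,-3,1],[0,0,0,-6,1],[0,0,0,-9,1],[0,0,0,-12,1],[0,0,0,-15,1],[0,0,0,-18,1],[0,0,0,-21,1],[0,0,0,-24,1],[0,0,0,-25,1],[0,0,0,-25,1],[0,0,0,-25,1]]' 50 >/dev/null; python3 -c "from st import *;st()"
```

```text
9.85 [0.5151 0.2485 0.0965] [ 0.17  0.46 -0.86  1.72  0.38  1.14  0.92] xang -170.96404879600132 F [-1.6  0.2  1.5] M [ 0.03  0.13 -0.01] 0.013451509538822133 50.00046548433602
```

Moment is back to zero at the start angle, so I open and rise straight up.

```bash
python3 -m crank '[[0,0,0,0,0.6],[0,0,0,0,0.3],[0,0,0,0,0],[0,0,0,0,-0.3],[0,0,0,0,-0.6],[0,0,0,0,-1],[0,0,0,0,-1],[0,0,0,0,-1],[0,0,0,0,-1],[0,0,0,0,-1]]' 10; python3 -m crank '[[0,0,-1,0,-1],[0,0,-3,0,-1],[0,0,-5,0,-1],[0,0,-7,0,-1],[0,0,-9,0,-1],[0,0,-11,0,-1],[0,0,-12,0,-1],[0,0,-12,0,-1],[0,0,-12,0,-1]]'
python3 - <<'E'
from st import *; from h import *
st(); f=grab_frame("wrist"); P=cloud(f)
m=(f["range_z"]>0)&(P[...,2]>.115)&(P[...,2]<.135)&(np.hypot(P[...,0]-.515,P[...,1]-.2475)<.04)&(f["color"].max(-1)<80)
q=(P[m][:,:2]*1000).astype(np.float32); print(cv2.minAreaRect(q)); w=np.linalg.svd(q-q.mean(0),full_matrices=False)[2][0]; print(np.degrees(np.arctan2(w[1],w[0])))
cv2.imwrite("pics/end.png",f["color"][:,:,::-1])
E
```

```text
clock: 10.85
position: [0.515, 0.2485, 0.0965]
eef_rot: [0.0, -0.079, 0.997, -0.0]
wrist_force: [-0.8, 0.4, -0.4]
gripper_width: 0.0808
grasp_force: 0.0
clock: 11.75
position: [0.5149, 0.2484, 0.216]
eef_rot: [-0.0, -0.079, 0.997, -0.0]
wrist_force: [0.6, 0.0, -0.6]
gripper_width: 0.0874
grasp_force: 0.0
11.75 [0.5149 0.2484 0.216 ] [ 0.21  0.35 -0.92  1.58  0.28  1.35  1.  ] xang -170.89123847195177 F [ 0.6  0.  -0.6] M [ 0.13 -0.12 -0.01] 0.08738215480653688 0.0
((514.205078125, 248.3617401123047), (54.66458511352539, 13.800849914550781), 9.459611892700195)
9.734449
```

View pics/end.png

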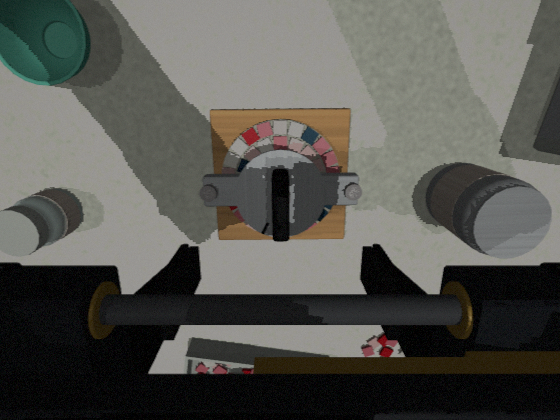

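The bar at (281, 205) is back at its starting angle (9.7° now, 9.7° before), and the gripper is clear.

```bash
python3 -c "from cell import workorder; print(workorder.sign_off())"
```

```text
the job is handed in; nothing more can be done
None
```

I wound the round trivet's press handle to about 25° clockwise, held it for over 2 s, returned it to zero and released it; the moment stayed near the spring's own (0.22–0.25 N m), so the clamp screw held. I never went near the square press's handle, and the job is handed in.

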